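Fit the retaining clip on the rotor spindle

ROBOT

A 7-joint arm with a two-finger parallel gripper is mounted at the origin on a cart in front of the work surface, level with it; the furniture and walls round the work are solid. World frame = base frame: x ahead of the robot, y to its left, z up, the work surface at z = 0. Lengths are in m, angles in rad, forces in N, time in s.
With the tool pointing down it reaches from about 0.425 to 0.95 m from the base axis. Payload 16.7 kg.
Tool frame: the origin (TCP) lies at the very end of the fingers, on their centre line; the grasp point (between the pads) lies 19 mm behind it; z points along the fingers, y is the line along which they close (so a half turn about z gives the same grasp; the last joint's range is limited). The gripper opens to 94 mm and grips with 3 to 60 N. Pads are 16 mm wide; open, the fingers measure 119 mm over their backs; the gripper's body (75 mm by 177 mm) begins 78 mm behind the grasp point.
Start: joints at [1.014, 0.426, 0.074, 1.606, -0.034, 1.111, -0.067], TCP at [0.267, -0.62, 0.205] pointing down, gripper open.
Joint ranges: [-2.85, 2.85], [-0.5, 2.14], [-1.23, 1.37], [0.21, 2.46], [-1.02, 4.16], [0.16, 2.05], [-2.73, 2.73]. Speed limits (rad/s): [1.89, 1.89, 2.39, 2.39, 3.01, 3.01, 3.01].

INTERFACE

Orientations are given as a rotation vector (axis times angle).
In Python, from plant import arm gives the robot as it stands.
- The arm moves only by the tool apply_moves, never from a script. Its argument "targets" is a list of rows, each a list of 2 entries, a list of its own where there are three numbers: the shift along the tool's x, y, z in mm, then the turn about the tool's z in rad. In form: [[[tx, ty, tz], yaw], ...]. A call has 1 to 8 rows; each row is the pose to reach, as a shift and turn from the pose commanded when the call began, along the tool's axes at that moment; what a row does not reach only later rows make up. A row lasts 1/12 s, in which the tool goes at most 41.7 mm and 7.16 degrees, less where a joint would pass 70% of its speed; a pose out of reach is approached as far as the arm can. A call with a gripper value outside its range is refused whole. "jaw" is the gripper's target within -1 to 1 (shut at 1, half-way at 0, fully open at -1), set as the call begins (left out, the last holds). The fingers move at their own pace and stop on an object; "newtons" is the grip in N (left out, the last holds). Time passes only in rows, so rows that repeat a pose let the fingers close. It gives the time, the measured TCP pose, the force, the opening and the grip force at its end, in the units of the state.
- arm.observe(): the state, without advancing time (a new reading comes with each control period).
- arm.snapshot(name): name is "scene" or "top" or "wrist"; returns the picture (480x640x3 uint8, red, green, blue); there is no depth.
- arm.calibration(name): a dict with "mtx" (3x3 intrinsics, pixels), "position" and "orientation" of the camera in the world. Camera axes: x right, y up, looking along -z (the intrinsics and any distortion apply to the point x, -y, -z); pixel columns grow to the right and rows downward; lengths in m; the calibration is good to about 2 mm. A picture is of the moment at which its call begins: read the wrist's pose just before it. calibration takes no time and is no camera call; for the wrist camera it gives the pose at the moment of the call.
- arm.job_done(): hands the job in; it is judged then, once.
Trained networks look in the newest picture that a camera, given by its name, has taken for a name from the list of things; names that differ only in an ending like _2 or _b are one class to them, and where a whole thing is asked for, a point or a joint stands for the part that bears it (a point fixed in the world has none). Each returns a list of dicts, best first, with "p" (0 to 1); they miss things now and then, are a little off and sometimes report something else, mostly with a low value. They report only what shows in the picture. A call takes as long as a camera call. They do not tell look-alikes from the thing itself.
- arm.trace(name, camera): "mask" (480x640 bool, what is visible of it) and "rect" ([left, top, width, height] in pixels, round what is visible of it).
The state is a dict: "clock": time; "joint_positions": joint angles; "dq": joint speeds; "joint_efforts": joint torques, N m; "tcp_pos": TCP position; "tcp_rot": TCP orientation; "contact_force": force on the tool from outside, world axes, zero at the start; "torque": the same for the moment, N m; "finger_gap": finger opening in m; "grip_force": force on a finger pad.
Only numpy, scipy, OpenCV 4.12 (cv2) and the standard library are available. Lean on these libraries where they do the work, as an engineer would, in place of code of your own. Each camera call takes 0.05 s, during which the arm holds its last target. There are 200 camera calls.

TASK

Pick up the C-shaped retaining clip by its grip block and slide it sideways through its gap into the narrow neck of the upright spindle, above the rotor disc, until it is fully home round the neck; then let go of it. The neck's height has to be felt for: press only gently against the spindle, never harder than 25 N, and leave the other things on the bench where they are.

Things in the scene. Friction and masses are not known exactly. Their poses are not given: they have to be found in the camera images.
- clip: dark C-shaped steel clip lying flat on the bench, 6 mm thick, 80 x 30 mm with its handle, about 60 g. Origin: underside, centre of the round bore (14 mm wide; ring 30 mm outside), which is open ahead through a gap 12 mm wide between two round tips (radius 4 mm). Own +x points out of the gap, -x along the handle, z up. The tips end 9 mm ahead of the origin.
- clip_grip (a point): centre of the clip's grey upright grip block: 58 mm behind the clip's origin (own -x), 20 mm above its underside; axes as the clip's. The block is 26 mm long (x) and 14 mm wide (y), its top 30 mm above the underside; grip it from above across its width.
- stand: grey drive unit fixed to the bench, 110 x 110 mm, 48 mm high with its boss, carrying a rigid upright steel spindle of 20 mm diameter. Origin: on the bench, exactly on the spindle's vertical axis; z up. On the spindle sits a white rotor disc (72 mm diameter) with a 32 mm hub. The clip may be put on from any side.
- spindle_mid (a point): on the spindle's axis, 95 mm above the bench. The spindle's only neck (10 mm diameter, 8.2 mm tall, plain 20 mm above and below) has its middle within 18 mm above or below this point, different each time and not measured. The hub's top lies 16 mm below the neck's middle, the spindle's end 44 mm above it. Elsewhere the tips stop with the clip's origin 14 mm from the axis; home it is 0 to 2 mm.
- slide_box: flat white box of slides, 58 x 80 x 24 mm, origin centre of underside; to be left alone.
- timer: small white timer, 64 x 68 x 18 mm, origin centre of underside; to be left alone.
- beaker_250: glass beaker, 75 mm wide, 95 mm high, origin centre of underside; to be left alone.
- reagent_white: white reagent bottle, 58 mm wide, 115 mm high, origin centre of underside; to be left alone.
- conical_tube: capped tube lying on the bench, 19 mm thick, 118 mm long; to be left alone.
- wash_bottle: white wash bottle with bent spout, 69 x 91 x 219 mm, origin centre of underside; to be left alone.
Things that resemble listed ones, but are neither listed nor needed, are in the scene too. There is more than one size of the clip; the job needs the smallest.

How it is judged:
On the way, in this order (a step that is already met when the one before it is completed fails the run):
1. the clip is lifted off the bench (height (world z) of clip above 0.05 m), for 0.2 s.
2. the clip is fully home round the neck of the spindle (horizontal distance between clip and stand below 0.003 m and height (world z) of clip between 0.06 and 0.125 m), for 0.2 s.
At the end, for the whole second after the job is handed in: The clip sits in the spindle's neck, its bore centre within 4 mm of the spindle's axis, tilted less than 0.25 rad, at rest and released (horizontal distance between clip and stand below 0.004 m and height (world z) of clip between 0.06 and 0.125 m and angle between clip's own z axis and vertical below 0.25 rad and linear speed of clip below 0.02 m/s); the robot touches nothing.
It fails at once if the clip is pressed against the stand or its spindle with more than 25 N (contact force between clip and stand above 25 N).
It fails at once if the gripper or arm pushes the stand with more than 25 N (contact force between any of the arm, the fingers and stand above 25 N).
It fails at once if a bystander is shifted by more than 30 mm (distance of any of slide_box, timer, beaker_250, reagent_white, conical_tube, wash_bottle from where it was at the start of the episode above 0.03 m).
It also fails if it takes over 67 s, if anything falls off the work surface, if the arm or the gripper's body presses on something with over 40 N, if the wrist force passes 120 N, or if a joint passes its speed limit or range.

## Working session

There is one attempt and no reset: what is moved stays moved. The work goes in short steps, Python scripts to look and compute and a tool call to move; the robot and the scene stay as the last step left them, time stands still between calls to the robot, and variables do not carry over. Pictures are saved under pics/ and viewed, at most 10 in all, crops included, and the job is handed in when it is done.

Besides the shell and the picture viewer there is one more tool, called after "Emit:" in YAML: its name, and indented under it one key for each argument. apply_moves: Moves the arm, as the interface text tells. Its arguments: {"type":"object","properties":{"targets":{"type":"array"},"jaw":{"type":"number"},"newtons":{"type":"number"}},"required":["targets"]}

```bash
mkdir -p pics; ls
cat > h.py <<'E'
import numpy as np, cv2
from plant import arm
from scipy.spatial.transform import Rotation as R
def rot(o):
    o=np.asarray(o,float)
    return o if o.shape==(3,3) else (R.from_rotvec(o).as_matrix() if o.size==3 else R.from_quat(o).as_matrix())
def ray(c,u,v,z):
    "pixel -> world point at height z"
    d=np.linalg.inv(c['mtx'])@[u,v,1]; d=rot(c['orientation'])@[d[0],-d[1],-d[2]]
    p=np.array(c['position']); return p+d*(z-p[2])/d[2]
def save(n,im): cv2.imwrite('pics/'+n+'.png',im[:,:,::-1])
E
python3 - <<'E'
from h import *
for n in ('top','scene'):
    c=arm.calibration(n); print(n,c)
    save(n,arm.snapshot(n))
    for t in ('clip','stand'):
        for r in arm.trace(t,n): print(t,r['p'],r['rect'])
print(arm.observe())
E
```

```text
pics
top {'mtx': array([[492.61006764,   0.        , 315.88477014],
       [  0.        , 492.61006764, 239.67655919],
       [  0.        ,   0.        ,   1.        ]]), 'position': array([0.4660407 , 0.06286428, 1.08695994]), 'orientation': array([ 0.04875417, -0.08467248, -1.55999735])}
clip 0.96 [133.7, 215.2, 33.1, 49.3]
clip 0.86 [328.8, 275.0, 47.0, 27.9]
clip 0.49 [332.3, 169.4, 16.7, 31.2]
stand 0.89 [204.6, 221.9, 65.0, 63.8]
scene {'mtx': array([[576.84378353,   0.        , 326.01175045],
       [  0.        , 576.84378353, 237.12308522],
       [  0.        ,   0.        ,   1.        ]]), 'position': array([-0.24804315,  0.48997924,  1.21889216]), 'orientation': array([ 0.41677419, -0.70372563, -2.02533353])}
clip 0.71 [344.5, 256.7, 45.1, 18.4]
clip 0.65 [174.2, 300.2, 41.8, 34.3]
stand 0.96 [240.7, 253.9, 58.1, 62.5]
{'clock': 0.3, 'joint_positions': array([ 1.01452991,  0.42631687,  0.07389878,  1.60620528, -0.03409825,
        1.11079704, -0.06706646]), 'dq': array([ 0.00139889, -0.00122573,  0.00067388, -0.00011591, -0.00121745,
       -0.00039965,  0.0007104 ]), 'joint_efforts': array([-1.38457592e-03, -9.34636331e+01,  3.66026044e+00, -4.53895676e+01,
       -4.88722895e-02,  1.65649038e-02,  6.38535744e-05]), 'tcp_pos': array([ 0.26695929, -0.61977802,  0.20523133]), 'tcp_rot': array([-3.07640637e+00, -6.34415741e-01,  1.80832519e-04]), 'contact_force': array([-0.02991513,  0.23133503,  0.40979351]), 'torque': array([ 0.02165237, -0.00809139,  0.02318153]), 'grip_force': 0.0, 'finger_gap': 0.09403842253470984}
```

View pics/top.png

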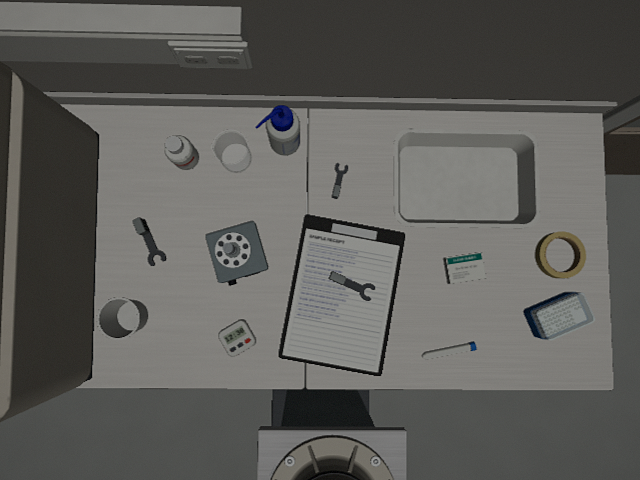

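View pics/scene.png

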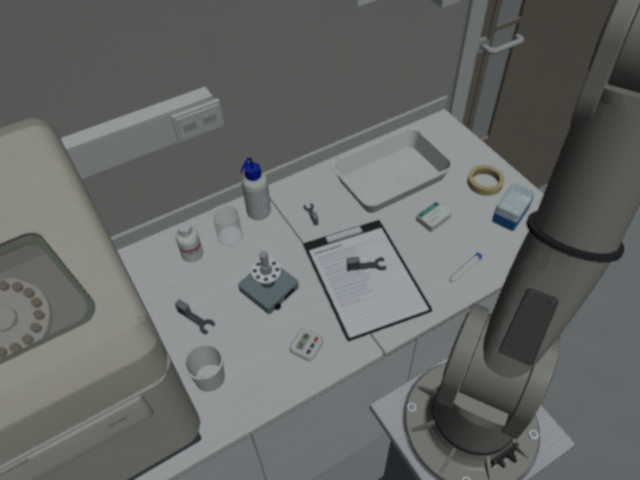

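Run:
```python
from h import *
c=arm.calibration('top')
for n,u,v,z in (('grip',335.5,192,.03),('gap',342,168,.006),('spTip',232,249,.139),('standc',237,252,.05),('bottle',180,152,.1),('beaker',233,150,.09),('wash',283,130,.1),('timer',237,338,.018)): print(n,ray(c,u,v,z).round(3))
s=arm.observe(); M=R.from_rotvec(s['tcp_rot']).as_matrix(); print(M.round(3))
w=arm.calibration('wrist'); print(w)
p=np.array(s['tcp_pos']);print('cam in tool',M.T@(w['position']-p),(M.T@rot(w['orientation'])).round(3))
g=ray(c,338,184,.2); print('to go tool mm',1000*M.T@(np.r_[ray(c,338,184,.01)[:2],.22]-p))
```

```text
grip [ 0.661 -0.003  0.03 ]
gap [ 0.72  -0.018  0.006]
spTip [0.527 0.203 0.139]
standc [0.527 0.205 0.05 ]
bottle [0.726 0.318 0.1  ]
beaker [0.734 0.212 0.09 ]
wash [0.775 0.11  0.1  ]
timer [0.345 0.205 0.018]
[[ 0.918  0.396 -0.   ]
 [ 0.396 -0.918  0.   ]
 [-0.    -0.    -1.   ]]
{'mtx': array([[414.42810384,   0.        , 321.04451529],
       [  0.        , 414.42810384, 235.95062704],
       [  0.        ,   0.        ,   1.        ]]), 'position': array([ 0.33269707, -0.5909928 ,  0.38502323]), 'orientation': array([-0.22364924,  0.14765247, -1.15765781])}
cam in tool [ 0.07175869 -0.00051387 -0.1797932 ] [[-0.     0.968  0.25 ]
 [ 1.     0.    -0.   ]
 [-0.     0.25  -0.968]]
to go tool mm [ 623.09682332 -396.19467301  -14.59702943]
```

Emit:
apply_moves:
  targets:
    - [[270, -183, 0], 0]
    - [[270, -183, 0], 0]
    - [[270, -183, 0], 0]
    - [[270, -183, 0], 0]
    - [[270, -183, 0], 0]
    - [[270, -183, 0], 0]
    - [[270, -183, 0], 0]
    - [[270, -183, 0], 0]

```text
clock: 0.97
tcp_pos: [0.444, -0.3422, 0.2057]
tcp_rot: [-3.076, -0.637, -0.001]
contact_force: [1.0, 0.6, -0.2]
finger_gap: 0.0939
grip_force: 0.0
```

Emit:
apply_moves:
  targets:
    - [[270, -183, 0], 0.1]
    - [[270, -183, 0], 0.2]
    - [[270, -183, 0], 0.3]
    - [[270, -183, 0], 0.4]
    - [[270, -183, 0], 0.5]
    - [[270, -183, 0], 0.6]
    - [[270, -183, 0], 0.65]
    - [[270, -183, 0], 0.65]

```text
clock: 1.63
tcp_pos: [0.6193, -0.0671, 0.2056]
tcp_rot: [-3.117, 0.385, -0.0]
contact_force: [-0.1, -0.2, 0.1]
finger_gap: 0.0938
grip_force: 0.0
```

Run:
```python
from h import *
s=arm.observe(); M=R.from_rotvec(s['tcp_rot']).as_matrix(); print(s['clock'],s['tcp_pos'],M.round(3),s['contact_force'])
print(1000*M.T@(np.array([.66,-.003,.205])-s['tcp_pos']))
```

```text
1.6333 [ 0.6192845  -0.06712571  0.20557335] [[ 0.97  -0.243  0.   ]
 [-0.243 -0.97   0.   ]
 [ 0.    -0.    -1.   ]] [-0.06509079 -0.24905489  0.07361941]
[ 23.8788691  -72.10832936   0.61359559]
```

Emit:
apply_moves:
  targets:
    - [[24, -72, 0], 0]
    - [[24, -72, 0], 0]
    - [[24, -72, 0], 0]
    - [[24, -72, 0], 0]

```text
clock: 1.97
tcp_pos: [0.6592, -0.0035, 0.2049]
tcp_rot: [-3.118, 0.376, 0.001]
contact_force: [1.2, -0.7, 0.1]
finger_gap: 0.0938
grip_force: 0.0
```

Run:
```python
from h import *
c=arm.calibration('wrist'); im=arm.snapshot('wrist'); save('w1',im)
for r in arm.trace('clip','wrist'):
    m=r['mask']; print(r['p'],r['rect'],m.sum())
    ys,xs=np.nonzero(m); print(xs.mean(),ys.mean())
np.save('m.npy',arm.trace('clip','wrist')[0]['mask'])
```

```text
0.97 [307.6, 129.0, 32.6, 89.9] 1637
319.91875381795967 173.26634086744045
0.52 [352.9, 366.1, 21.5, 5.3] 114
364.5877192982456 370.43859649122805
0.19 [2.2, 142.0, 101.5, 107.7] 8165
43.9417023882425 188.68352725045926
```

View pics/w1.png

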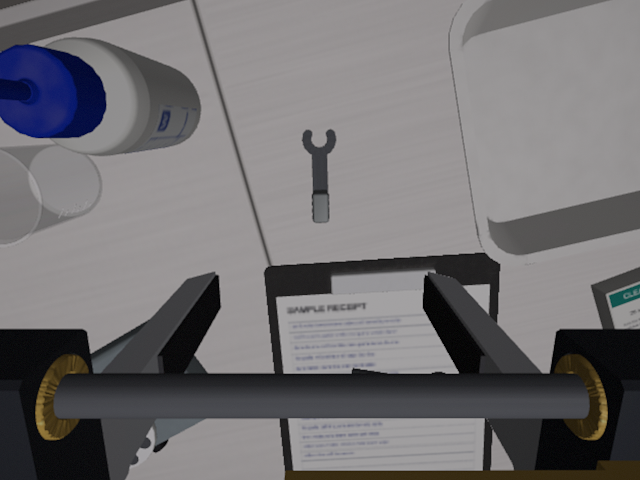

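Run:
```python
from h import *
c=arm.calibration('wrist'); s=arm.observe(); M=R.from_rotvec(s['tcp_rot']).as_matrix()
im=cv2.imread('pics/w1.png'); m=np.load('m.npy'); 
for r in range(126,226,6):
    x=np.nonzero(m[r])[0]; print(r,x.min() if len(x) else 0,x.max() if len(x) else 0, im[r,318:323].mean().round())
for n,u,v,z in (('o',319.7,139,.006),('tip',319.7,129,.006),('bt',320.8,208,.03),('blockf',320,193.5,.03),('blockr',321.5,222,.03)):
    p=ray(c,u,v,z); print(n,p.round(4),(1000*M.T@(p-s['tcp_pos'])).round(1))
```

```text
126 0 0 148.0
132 304 335 150.0
138 303 336 151.0
144 303 335 152.0
150 306 331 60.0
156 312 327 61.0
162 312 327 60.0
168 313 327 60.0
174 313 327 60.0
180 313 328 61.0
186 313 328 61.0
192 313 328 33.0
198 312 328 104.0
204 312 329 106.0
210 313 329 108.0
216 313 329 110.0
222 0 0 100.0
o [ 0.7195 -0.0216  0.006 ] [ 62.7  -1.1 199.4]
tip [ 0.7279 -0.0237  0.006 ] [ 71.4  -1.1 199.4]
bt [ 0.6631 -0.0085  0.03  ] [ 4.800e+00 -1.000e-01  1.754e+02]
blockf [ 0.6756 -0.0109  0.03  ] [ 17.5  -0.8 175.4]
blockr [ 0.6508 -0.006   0.03  ] [ -7.7   0.5 175.4]
```

Emit:
apply_moves:
  targets:
    - [[5, -0.5, 40], -0.017]
    - [[5, -0.5, 80], -0.017]
    - [[5, -0.5, 120], -0.017]
    - [[5, -0.5, 155], -0.017]
    - [[5, -0.5, 180], -0.017]
    - [[5, -0.5, 193], -0.017]
    - [[5, -0.5, 199], -0.017]
    - [[5, -0.5, 200], -0.017]

```text
clock: 2.78
tcp_pos: [0.6636, -0.0075, 0.0053]
tcp_rot: [3.121, -0.356, -0.001]
contact_force: [-1.0, 0.2, 0.2]
finger_gap: 0.0939
grip_force: 0.0
```

Emit:
apply_moves:
  targets:
    - [[0, 0, 0], 0]
    - [[0, 0, 0], 0]
    - [[0, 0, 0], 0]
    - [[0, 0, 0], 0]
    - [[0, 0, 0], 0]
    - [[0, 0, 0], 0]
    - [[0, 0, 0], 0]
    - [[0, 0, 0], 0]
  jaw: 1
  newtons: 30

```text
clock: 3.45
tcp_pos: [0.6638, -0.0067, 0.0056]
tcp_rot: [-3.121, 0.355, -0.0]
contact_force: [0.5, -0.4, -0.9]
finger_gap: 0.0445
grip_force: 0.0
```

Emit:
apply_moves:
  targets:
    - [[0, 0, 0], 0]
    - [[0, 0, 0], 0]
    - [[0, 0, 0], 0]
    - [[0, 0, 0], 0]
    - [[0, 0, 0], 0]
    - [[0, 0, 0], 0]
    - [[0, 0, 0], 0]
    - [[0, 0, 0], 0]

```text
clock: 4.12
tcp_pos: [0.6638, -0.0067, 0.0055]
tcp_rot: [-3.121, 0.355, 0.0]
contact_force: [-0.2, 0.3, -0.1]
finger_gap: 0.0136
grip_force: 30.0
```

Emit:
apply_moves:
  targets:
    - [[0, 0, -10], 0]
    - [[0, 0, -50], 0]
    - [[0, 0, -90], 0]
    - [[0, 0, -130], 0]
    - [[0, 0, -160], 0]
    - [[0, 0, -175], 0]
    - [[0, 0, -175], 0]
    - [[0, 0, -175], 0]

```text
clock: 4.78
tcp_pos: [0.6641, -0.0068, 0.1819]
tcp_rot: [-3.121, 0.355, -0.003]
contact_force: [-1.1, -0.2, -0.5]
finger_gap: 0.0138
grip_force: 30.0
```

Run:
```python
from h import *
s=arm.observe(); M=R.from_rotvec(s['tcp_rot']).as_matrix()
c=arm.calibration('wrist'); im=arm.snapshot('wrist'); save('w2',im)
print(s['tcp_pos'],s['finger_gap'],s['grip_force'],s['contact_force'],s['joint_positions'].round(2))
# stand pose from traces in both fixed cams
for n in ('top','scene'):
    arm.snapshot(n); r=arm.trace('stand',n)[0]; cc=arm.calibration(n)
    np.save('st_'+n,r['mask']); print(n,r['p'],r['rect'])
```

```text
[ 0.66413095 -0.00677926  0.18193846] 0.013791815732363908 29.98680353164673 [-1.12088223 -0.15565442 -0.52265838] [ 0.02  0.43 -0.15  1.65  0.07  1.07 -1.94]
top 0.71 [203.4, 222.4, 62.5, 61.7]
scene 0.55 [241.8, 252.7, 55.9, 64.2]
```

View pics/w2.png

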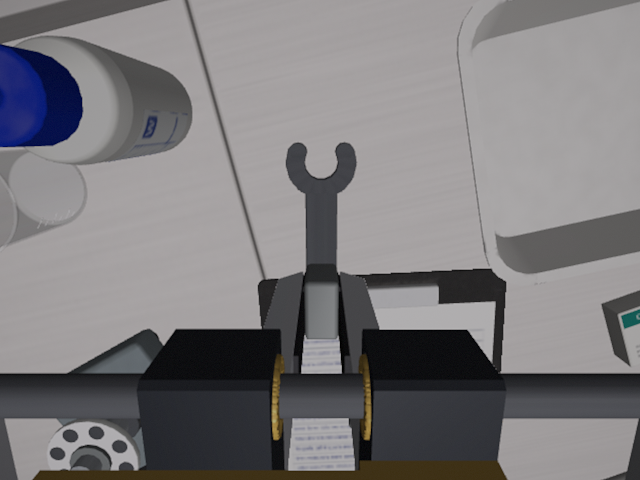

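Emit:
apply_moves:
  targets:
    - [[-40, -8, 0], 0]
    - [[-80, -20, 0], -0.1]
    - [[-118, -36, 0], -0.2]
    - [[-155, -52, 0], -0.3]
    - [[-192, -70, 0], -0.4]
    - [[-230, -88, 0], -0.5]
    - [[-262, -106, 0], -0.6]
    - [[-272, -113, 0], -0.6]
  newtons: 50

```text
clock: 5.7
tcp_pos: [0.4201, 0.1671, 0.1802]
tcp_rot: [3.084, 0.6, -0.002]
contact_force: [0.7, 1.5, 0.3]
finger_gap: 0.0135
grip_force: 50.0
```

Emit:
apply_moves:
  targets:
    - [[0, 0, 0], 0]
    - [[0, 0, 0], 0]

```text
clock: 5.87
tcp_pos: [0.4241, 0.1644, 0.1804]
tcp_rot: [3.087, 0.584, -0.0]
contact_force: [0.3, 0.1, -0.9]
finger_gap: 0.0137
grip_force: 50.0
```

Run:
```python
from h import *
s=arm.observe(); M=R.from_rotvec(s['tcp_rot']).as_matrix()
im=arm.snapshot('wrist'); save('w3',im)
print(s['tcp_pos'],M[:2,0],s['joint_positions'].round(2),s['contact_force'])
```

```text
[0.42407602 0.16442643 0.18037429] [0.93085044 0.3654004 ] [-0.14  0.11 -0.39  2.09  0.05  0.95 -1.76] [ 0.32080684  0.14245743 -0.88796713]
```

View pics/w3.png

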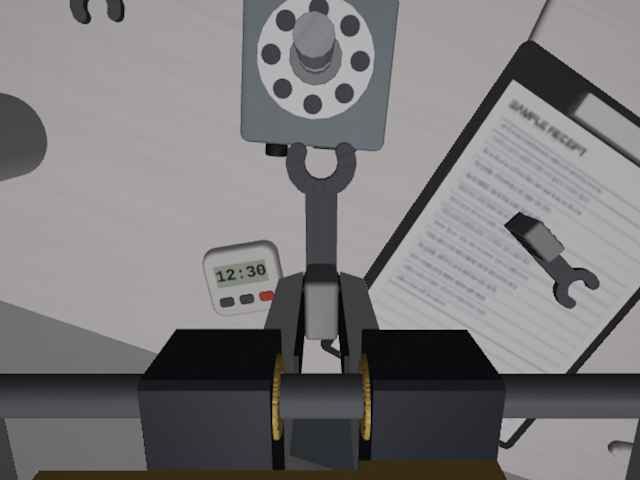

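Run:
```python
import cv2
im=cv2.imread('pics/w3.png'); cv2.imwrite('pics/w3c.png',cv2.resize(im[0:125,245:390],None,fx=4.8,fy=4.8,interpolation=cv2.INTER_CUBIC))
```

```text
(no output)
```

View pics/w3c.png

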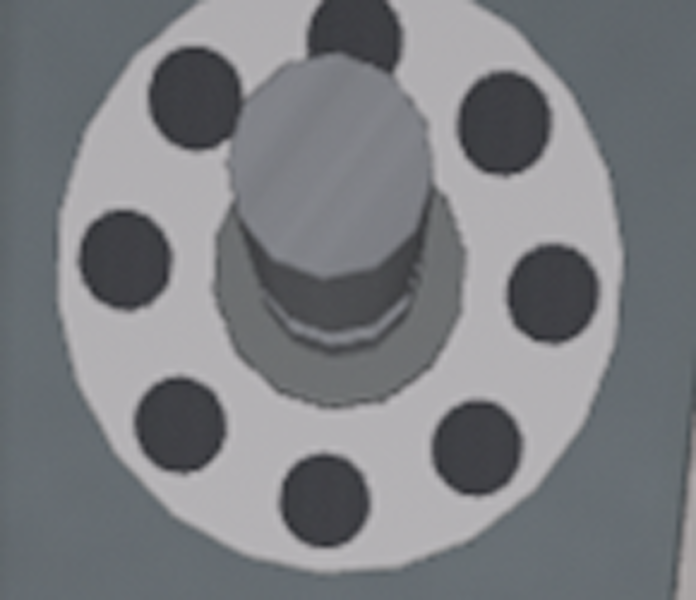

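Run:
```python
from h import *
c=arm.calibration('wrist'); Mc=rot(c['orientation']); P=np.array(c['position']); K=np.linalg.inv(c['mtx'])
s=arm.observe(); M=R.from_rotvec(s['tcp_rot']).as_matrix(); T=np.array(s['tcp_pos'])
def at(u,v,d):
    q=K@[u,v,1]*d; return P+Mc@[q[0],-q[1],-q[2]]
f=c['mtx'][0,0]
for n,cu,cv,w,dia in (('cap',331.5,165,203,20),('hub',341,285,250,32),('disc',340.5,285,565,72)):
    d=f*dia/(w/4.8)/1000; p=at(245+cu/4.8,cv/4.8,d); print(n,d,p.round(4),(1000*M.T@(p-T)).round(1))
# cap centre and hub near edge as functions of neck mid z
for mid in np.arange(.077,.1131,.004):
    a=ray(c,245+331.5/4.8,165/4.8,mid+.044)
    h=ray(c,245+341/4.8,405/4.8,mid-.016); k=ray(c,245+336/4.8,352/4.8,mid-.0041)
    t=[M.T@(x-T)*1000 for x in (a,h,k)]
    print(mid.round(3),'axis fwd from cap %.1f hub %.1f shoulder %.1f lat cap %.1f'%(t[0][0],t[1][0]+16,t[2][0]+10,t[0][1]))
p=ray(c,321,165,s['tcp_pos'][2]);print((1000*M.T@(p-T)).round(1))
```

```text
cap 0.19598570428052012 [0.5303 0.2092 0.1465] [114.9  -3.8  33.8]
hub 0.2546246270012517 [0.5285 0.2083 0.0864] [113.   -3.5  93.9]
disc 0.25349796935965324 [0.5283 0.2082 0.0876] [112.8  -3.6  92.7]
0.077 axis fwd from cap 120.1 hub 117.0 shoulder 116.6 lat cap -4.2
0.081 axis fwd from cap 119.3 hub 116.6 shoulder 116.1 lat cap -4.1
0.085 axis fwd from cap 118.4 hub 116.2 shoulder 115.6 lat cap -4.0
0.089 axis fwd from cap 117.6 hub 115.8 shoulder 115.1 lat cap -4.0
0.093 axis fwd from cap 116.8 hub 115.4 shoulder 114.6 lat cap -3.9
0.097 axis fwd from cap 116.0 hub 115.0 shoulder 114.1 lat cap -3.9
0.101 axis fwd from cap 115.2 hub 114.6 shoulder 113.7 lat cap -3.8
0.105 axis fwd from cap 114.4 hub 114.2 shoulder 113.2 lat cap -3.7
0.109 axis fwd from cap 113.6 hub 113.8 shoulder 112.7 lat cap -3.7
0.113 axis fwd from cap 112.8 hub 113.4 shoulder 112.2 lat cap -3.6
[56.7 -0.5 -0. ]
```

Emit:
apply_moves:
  targets:
    - [[0, -3.3, 30], 0]
    - [[10, -3.3, 55], 0]
    - [[20, -3.3, 65], 0]
    - [[30, -3.3, 68], 0]
    - [[34, -3.3, 68.4], 0]
    - [[37, -3.3, 68.4], 0]
    - [[37, -3.3, 68.4], 0]
    - [[37, -3.3, 68.4], 0]

```text
clock: 6.58
tcp_pos: [0.4577, 0.1809, 0.1128]
tcp_rot: [-3.087, -0.583, -0.002]
contact_force: [-0.7, -0.5, -0.8]
finger_gap: 0.014
grip_force: 50.0
```

Run:
```python
from h import *
s=arm.observe(); M=R.from_rotvec(s['tcp_rot']).as_matrix()
im=arm.snapshot('wrist'); print(s['tcp_pos'],M[:2,0],s['contact_force'])
cv2.imwrite('pics/w4.png',cv2.resize(im[0:230,220:420],None,fx=2.6,fy=2.6,interpolation=cv2.INTER_CUBIC)[:,:,::-1])
```

```text
[0.45771286 0.18089285 0.11282357] [0.93116465 0.36459759] [-0.71489178 -0.51220204 -0.81336307]
```

View pics/w4.png

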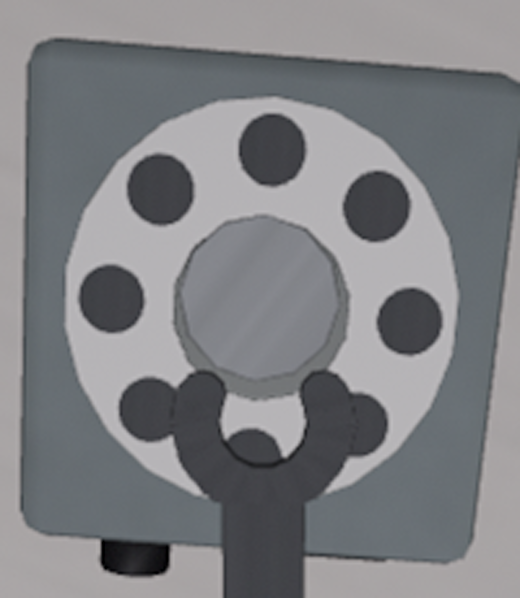

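Emit:
apply_moves:
  targets:
    - [[1, 0, 0], 0]
    - [[2, 0, 0], 0]
    - [[3, 0, 0], 0]
    - [[4, 0, 0], 0]
    - [[4, 0, 0], 0]
    - [[4, 0, 0], 0]

```text
clock: 7.13
tcp_pos: [0.4611, 0.1825, 0.1121]
tcp_rot: [-3.087, -0.584, -0.0]
contact_force: [0.5, 0.6, -0.3]
finger_gap: 0.0133
grip_force: 50.0
```

Emit:
apply_moves:
  targets:
    - [[0.5, 0, 0], 0]
    - [[1, 0, 0], 0]
    - [[1, 0, 0], 0]
    - [[1, 0, 0], 0]

```text
clock: 7.47
tcp_pos: [0.462, 0.1828, 0.1121]
tcp_rot: [-3.087, -0.584, 0.0]
contact_force: [0.5, 1.1, -0.3]
finger_gap: 0.0136
grip_force: 50.0
```

Emit:
apply_moves:
  targets:
    - [[0.5, 0, 0], 0]
    - [[1, 0, 0], 0]
    - [[1, 0, 0], 0]
    - [[1, 0, 0], 0]

```text
clock: 7.8
tcp_pos: [0.4629, 0.1832, 0.1121]
tcp_rot: [-3.087, -0.584, 0.0]
contact_force: [0.9, -0.7, -0.4]
finger_gap: 0.0136
grip_force: 50.0
```

Emit:
apply_moves:
  targets:
    - [[0.5, 0, 0], 0]
    - [[1, 0, 0], 0]
    - [[1, 0, 0], 0]
    - [[1, 0, 0], 0]

```text
clock: 8.13
tcp_pos: [0.4639, 0.1836, 0.1121]
tcp_rot: [-3.087, -0.584, -0.0]
contact_force: [-0.2, -0.3, -0.6]
finger_gap: 0.0135
grip_force: 50.0
```

Emit:
apply_moves:
  targets:
    - [[0.5, 0, 0], 0]
    - [[0.5, 0, 0], 0]
    - [[0.5, 0, 0], 0]

```text
clock: 8.38
tcp_pos: [0.4643, 0.1837, 0.1121]
tcp_rot: [-3.087, -0.584, 0.0]
contact_force: [-0.1, -0.3, -0.9]
finger_gap: 0.0136
grip_force: 50.0
```

Emit:
apply_moves:
  targets:
    - [[0.5, 0, 0], 0]
    - [[0.5, 0, 0], 0]
    - [[0.5, 0, 0], 0]

```text
clock: 8.63
tcp_pos: [0.4648, 0.1839, 0.1121]
tcp_rot: [-3.087, -0.584, -0.0]
contact_force: [-0.0, 0.3, -0.4]
finger_gap: 0.0138
grip_force: 50.0
```

Emit:
apply_moves:
  targets:
    - [[0.5, 0, 0], 0]
    - [[0.5, 0, 0], 0]
    - [[0.5, 0, 0], 0]

```text
clock: 8.88
tcp_pos: [0.4653, 0.1841, 0.1121]
tcp_rot: [-3.087, -0.584, -0.0]
contact_force: [0.6, 0.3, -0.9]
finger_gap: 0.0133
grip_force: 50.0
```

Emit:
apply_moves:
  targets:
    - [[0.5, 0, 0], 0]
    - [[0.5, 0, 0], 0]
    - [[0.5, 0, 0], 0]

```text
clock: 9.13
tcp_pos: [0.4658, 0.1843, 0.1121]
tcp_rot: [-3.087, -0.583, -0.0]
contact_force: [0.4, 0.3, -1.5]
finger_gap: 0.0137
grip_force: 50.0
```

Emit:
apply_moves:
  targets:
    - [[0.5, 0, 0], 0]
    - [[0.5, 0, 0], 0]
    - [[0.5, 0, 0], 0]

```text
clock: 9.38
tcp_pos: [0.4662, 0.1845, 0.1121]
tcp_rot: [-3.087, -0.584, -0.0]
contact_force: [-0.1, 0.5, 0.2]
finger_gap: 0.0135
grip_force: 50.0
```

Emit:
apply_moves:
  targets:
    - [[0.5, 0, 0], 0]
    - [[0.5, 0, 0], 0]
    - [[0.5, 0, 0], 0]

```text
clock: 9.63
tcp_pos: [0.4667, 0.1847, 0.1121]
tcp_rot: [-3.087, -0.584, -0.0]
contact_force: [-0.6, -0.4, -0.5]
finger_gap: 0.0134
grip_force: 50.0
```

Emit:
apply_moves:
  targets:
    - [[0.5, 0, 0], 0]
    - [[0.5, 0, 0], 0]
    - [[0.5, 0, 0], 0]

```text
clock: 9.88
tcp_pos: [0.4671, 0.1848, 0.1121]
tcp_rot: [-3.087, -0.584, 0.0]
contact_force: [-0.2, -0.8, -0.4]
finger_gap: 0.0139
grip_force: 50.0
```

Emit:
apply_moves:
  targets:
    - [[0.5, 0, 0], 0]
    - [[0.5, 0, 0], 0]
    - [[0.5, 0, 0], 0]

```text
clock: 10.13
tcp_pos: [0.4676, 0.185, 0.1121]
tcp_rot: [-3.087, -0.584, 0.0]
contact_force: [-0.1, 0.7, -0.5]
finger_gap: 0.0134
grip_force: 50.0
```

Emit:
apply_moves:
  targets:
    - [[0.5, 0, 0], 0]
    - [[0.5, 0, 0], 0]
    - [[0.5, 0, 0], 0]

```text
clock: 10.38
tcp_pos: [0.4681, 0.1852, 0.1121]
tcp_rot: [-3.087, -0.584, -0.0]
contact_force: [-0.3, -0.9, 0.0]
finger_gap: 0.0138
grip_force: 50.0
```

Run:
```python
from h import *
s=arm.observe(); im=arm.snapshot('wrist'); print(s['tcp_pos'],s['contact_force'])
cv2.imwrite('pics/w5.png',cv2.resize(im[40:220,220:420],None,fx=3,fy=3,interpolation=cv2.INTER_CUBIC)[:,:,::-1])
```

```text
[0.46806074 0.18521158 0.11211606] [-0.34310246 -0.89629452  0.02812845]
```

View pics/w5.png

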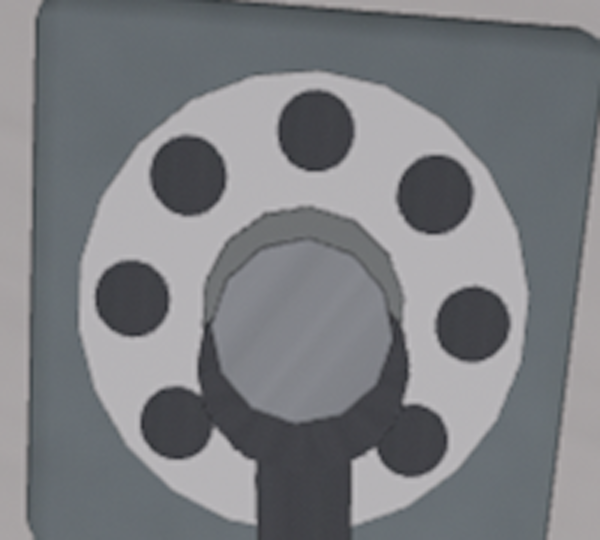

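Run:
```python
from h import *
c=arm.calibration('wrist')
s=arm.observe(); M=R.from_rotvec(s['tcp_rot']).as_matrix(); T=np.array(s['tcp_pos'])
f=lambda cu,cv,z:(1000*M.T@(ray(c,220+cu/3,40+cv/3,z)-T)).round(1)
for mid in (.0985,.1005,.1025,.1045,.1065): print(mid,'cap',f(302.5,330,mid+.044),'hub',f(303.5,307,mid-.016),'cap/hub px',c['mtx'][0,0]*.02*3/(.968*(c['position'][2]-mid-.044)),c['mtx'][0,0]*.032*3/(.968*(c['position'][2]-mid+.016)))
print('ring',f(303,360,T[2]+.0005),'ring back',f(303,465,T[2]+.0005))
```

```text
0.0985 cap [ 64.5  -0.6 -30.4] hub [65.2 -0.4 29.6] cap/hub px 171.94118278199724 196.2782878654505
0.1005 cap [ 64.5  -0.6 -32.4] hub [65.3 -0.4 27.6] cap/hub px 174.27419982335738 198.17105595558724
0.1025 cap [ 64.6  -0.6 -34.4] hub [65.4 -0.4 25.6] cap/hub px 176.6713997239744 200.10068451812108
0.1045 cap [ 64.7  -0.6 -36.4] hub [65.4 -0.4 23.6] cap/hub px 179.13546799401965 202.06826089258044
0.1065 cap [ 64.8  -0.6 -38.4] hub [65.5 -0.4 21.6] cap/hub px 181.66924208400675 204.0749156101355
ring [58.8 -0.5 -0.5] ring back [43.8 -0.5 -0.5]
```

Emit:
apply_moves:
  targets:
    - [[0.5, 0, 0], 0]
    - [[1, 0, 0], 0]
    - [[1, 0, 0], 0]

```text
clock: 10.68
tcp_pos: [0.4691, 0.1856, 0.1121]
tcp_rot: [-3.087, -0.584, -0.0]
contact_force: [0.0, -0.5, -1.1]
finger_gap: 0.0135
grip_force: 50.0
```

Emit:
apply_moves:
  targets:
    - [[0.5, 0, 0], 0]
    - [[1, 0, 0], 0]
    - [[1, 0, 0], 0]

```text
clock: 10.93
tcp_pos: [0.47, 0.1859, 0.1121]
tcp_rot: [-3.087, -0.584, -0.0]
contact_force: [0.1, -0.1, -0.6]
finger_gap: 0.0134
grip_force: 50.0
```

Emit:
apply_moves:
  targets:
    - [[0.5, 0, 0], 0]
    - [[1, 0, 0], 0]
    - [[1, 0, 0], 0]

```text
clock: 11.18
tcp_pos: [0.4709, 0.1863, 0.1121]
tcp_rot: [-3.087, -0.584, -0.0]
contact_force: [0.7, -0.6, -0.1]
finger_gap: 0.0134
grip_force: 50.0
```

Emit:
apply_moves:
  targets:
    - [[0.5, 0, 0], 0]
    - [[1, 0, 0], 0]
    - [[1, 0, 0], 0]

```text
clock: 11.43
tcp_pos: [0.4719, 0.1867, 0.1121]
tcp_rot: [-3.087, -0.584, -0.0]
contact_force: [-0.6, 0.4, -1.0]
finger_gap: 0.0138
grip_force: 50.0
```

Emit:
apply_moves:
  targets:
    - [[0.5, 0, 0], 0]
    - [[1, 0, 0], 0]
    - [[1, 0, 0], 0]

```text
clock: 11.68
tcp_pos: [0.4728, 0.1871, 0.1121]
tcp_rot: [-3.087, -0.584, -0.0]
contact_force: [-0.6, -0.2, -0.0]
finger_gap: 0.0137
grip_force: 50.0
```

Emit:
apply_moves:
  targets:
    - [[0.5, 0, 0], 0]
    - [[1, 0, 0], 0]
    - [[1, 0, 0], 0]

```text
clock: 11.93
tcp_pos: [0.4737, 0.1874, 0.1121]
tcp_rot: [-3.087, -0.584, -0.0]
contact_force: [-0.4, -0.5, -1.3]
finger_gap: 0.0133
grip_force: 50.0
```

Emit:
apply_moves:
  targets:
    - [[0.5, 0, 0], 0]
    - [[0.5, 0, 0], 0]
    - [[0.5, 0, 0], 0]

```text
clock: 12.18
tcp_pos: [0.4741, 0.1876, 0.1121]
tcp_rot: [-3.087, -0.584, 0.0]
contact_force: [0.9, 0.1, -0.7]
finger_gap: 0.0137
grip_force: 50.0
```

Emit:
apply_moves:
  targets:
    - [[0.5, 0, 0], 0]
    - [[1, 0, 0], 0]
    - [[1, 0, 0], 0]

```text
clock: 12.43
tcp_pos: [0.4751, 0.188, 0.1121]
tcp_rot: [-3.087, -0.584, -0.0]
contact_force: [0.2, 0.2, -0.9]
finger_gap: 0.0138
grip_force: 50.0
```

Emit:
apply_moves:
  targets:
    - [[0.5, 0, 0], 0]
    - [[0.5, 0, 0], 0]
    - [[0.5, 0, 0], 0]

```text
clock: 12.68
tcp_pos: [0.4755, 0.1881, 0.1121]
tcp_rot: [-3.087, -0.584, -0.0]
contact_force: [0.7, 0.1, -0.3]
finger_gap: 0.0136
grip_force: 50.0
```

Emit:
apply_moves:
  targets:
    - [[0.5, 0, 0], 0]
    - [[0.5, 0, 0], 0]
    - [[0.5, 0, 0], 0]

```text
clock: 12.93
tcp_pos: [0.4759, 0.1883, 0.1121]
tcp_rot: [-3.087, -0.584, -0.0]
contact_force: [-0.2, 0.0, -1.6]
finger_gap: 0.0135
grip_force: 50.0
```

Emit:
apply_moves:
  targets:
    - [[0.5, 0, 0], 0]
    - [[0.5, 0, 0], 0]
    - [[0.5, 0, 0], 0]

```text
clock: 13.18
tcp_pos: [0.4764, 0.1885, 0.1121]
tcp_rot: [-3.087, -0.584, -0.0]
contact_force: [0.5, -0.7, -0.7]
finger_gap: 0.0138
grip_force: 50.0
```

Emit:
apply_moves:
  targets:
    - [[0.5, 0, 0], 0]
    - [[0.5, 0, 0], 0]
    - [[0.5, 0, 0], 0]

```text
clock: 13.43
tcp_pos: [0.4767, 0.1886, 0.1121]
tcp_rot: [3.087, 0.584, -0.0]
contact_force: [0.1, -1.5, -0.7]
finger_gap: 0.0134
grip_force: 50.0
```

Emit:
apply_moves:
  targets:
    - [[0.5, 0, 0], 0]
    - [[0.5, 0, 0], 0]
    - [[0.5, 0, 0], 0]

```text
clock: 13.68
tcp_pos: [0.4769, 0.1886, 0.112]
tcp_rot: [3.087, 0.584, -0.001]
contact_force: [-5.1, -1.3, 1.5]
finger_gap: 0.0135
grip_force: 50.0
```

Emit:
apply_moves:
  targets:
    - [[0.5, 0, 0], 0]
    - [[0.5, 0, 0], 0]
    - [[0.5, 0, 0], 0]

```text
clock: 13.93
tcp_pos: [0.477, 0.1887, 0.1118]
tcp_rot: [3.086, 0.584, -0.003]
contact_force: [-6.5, -2.5, 2.7]
finger_gap: 0.0138
grip_force: 50.0
```

Emit:
apply_moves:
  targets:
    - [[-1.5, 0, 0], 0]
    - [[-1.5, 0, 0], 0]
    - [[-1.5, 0, 0.5], 0]
    - [[-1.5, 0, 0.5], 0]

```text
clock: 14.27
tcp_pos: [0.4767, 0.1886, 0.1117]
tcp_rot: [-3.087, -0.584, -0.001]
contact_force: [-0.3, -0.2, -0.4]
finger_gap: 0.0133
grip_force: 50.0
```

Emit:
apply_moves:
  targets:
    - [[0, 0, 0.5], 0]
    - [[0, 0, 0.5], 0]
    - [[0, 0, 0.5], 0]

```text
clock: 14.52
tcp_pos: [0.4765, 0.1885, 0.1111]
tcp_rot: [-3.087, -0.584, -0.0]
contact_force: [0.0, -0.6, -0.0]
finger_gap: 0.0137
grip_force: 50.0
```

Emit:
apply_moves:
  targets:
    - [[0, 0, 0.4], 0]
    - [[0, 0, 0.4], 0]
    - [[0, 0, 0.4], 0]

```text
clock: 14.77
tcp_pos: [0.4766, 0.1885, 0.1109]
tcp_rot: [-3.087, -0.584, -0.001]
contact_force: [-2.5, 0.3, 2.9]
finger_gap: 0.0134
grip_force: 50.0
```

Resting on the lower shoulder, bore near home. Release a little at a time.

Emit:
apply_moves:
  targets:
    - [[0, 0, -0.2], 0]
    - [[0, 0, -0.2], 0]
    - [[0, 0, -0.2], 0]
    - [[0, 0, -0.2], 0]
    - [[0, 0, -0.2], 0]
    - [[0, 0, -0.2], 0]
  jaw: 0.2

```text
clock: 15.27
tcp_pos: [0.4764, 0.1885, 0.1109]
tcp_rot: [-3.087, -0.584, 0.0]
contact_force: [0.3, 0.6, 0.1]
finger_gap: 0.0374
grip_force: 0.0
```

Run:
```python
from h import *
s=arm.observe(); im=arm.snapshot('wrist'); print(s['tcp_pos'],s['contact_force'],s['finger_gap'])
save('w6',im)
```

```text
[0.47640303 0.18846674 0.11087689] [0.33815667 0.57386817 0.14973337] 0.03741785810214199
```

View pics/w6.png

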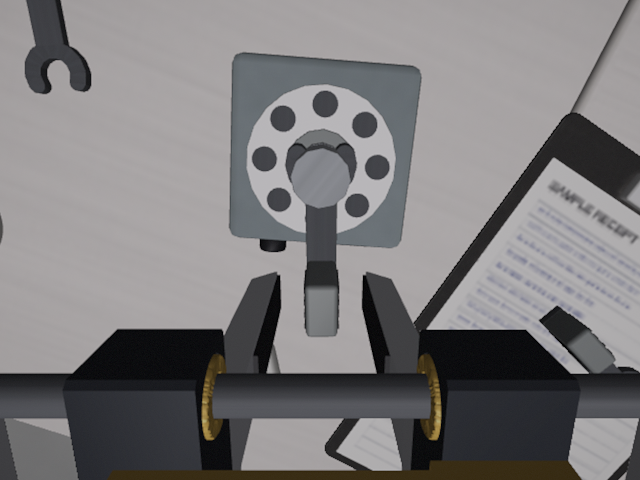

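Emit:
apply_moves:
  targets:
    - [[0, 0, -10], 0]
    - [[0, 0, -30], 0]
    - [[0, 0, -60], 0]
    - [[0, 0, -90], 0]
    - [[0, 0, -110], 0]
    - [[0, 0, -120], 0]
    - [[0, 0, -120], 0]
    - [[0, 0, -120], 0]

```text
clock: 15.98
tcp_pos: [0.4763, 0.1884, 0.2307]
tcp_rot: [3.087, 0.583, 0.001]
contact_force: [-0.4, -0.3, -0.9]
finger_gap: 0.0375
grip_force: 0.0
```

Run:
```python
from h import *
s=arm.observe(); im=arm.snapshot('wrist'); print(s['tcp_pos'],s['contact_force'],s['finger_gap'])
c=arm.calibration('wrist')
M=R.from_rotvec(s['tcp_rot']).as_matrix()
cv2.imwrite('pics/w7.png',cv2.resize(im[60:300,220:420],None,fx=2.4,fy=2.4,interpolation=cv2.INTER_CUBIC)[:,:,::-1])
```

```text
[0.47631505 0.18836408 0.23074556] [-0.42233347 -0.27975572 -0.90931558] 0.03752189873341913
```

View pics/w7.png

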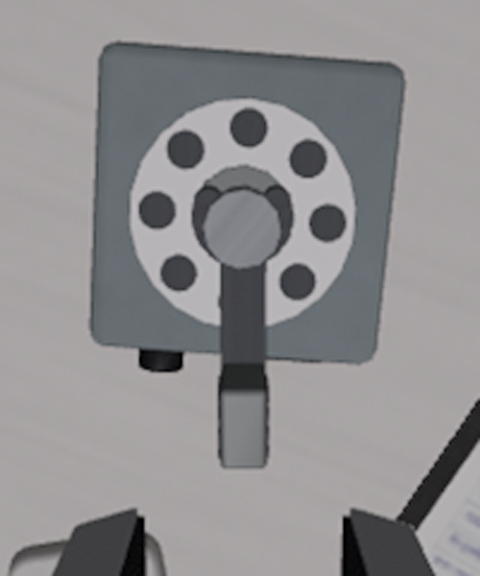

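The clip sits round the neck with both tips past the spindle, and the gripper is clear of everything, so I'm handing in.

```bash
python3 -c "
from plant import arm
print(arm.job_done())"
```

```text
the job is handed in; nothing more can be done
None
```

I slid the smallest clip fully home into the spindle's neck, released it and backed the gripper clear, then handed the job in at about 16 s. The highest force I read at the wrist was about 7 N, and the hand-in gave no pass or fail result.

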